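# Gather the baking beads in the corner of the tray

### The job

Take the blue tray by its handle and draw it straight out along the worktop until it is free of the metal guide rails, then lift it a good ten centimetres clear of everything. Tip it about 25 degrees so that all four white baking beads roll together into the front corner (handle end) on the side where the cream crock stands, without spilling any or disturbing the things around. Finish still holding the tray up and tilted like that, with the beads staying in that corner.

Things in the scene. Friction and masses are not known exactly. Their poses are not given: they have to be found in the camera images.
- tray: Open blue tray, 130 (x) x 150 (y) x 34 mm high, walls and floor 4 mm, about 0.22 kg. Origin: centre of underside, on the worktop; +x to the back (into the dock), +y left, +z up. Wooden handle: upright plate on the outside of the front (-x) wall, 12 mm thick (x), 50 mm wide (y), centred at x -71, y 0, from z 19 to 85 mm: pinch it above the rim from above, closing along x.
- dock: Fixed aluminium dock on the worktop: two rails along its x beside the tray's side walls (4 mm play each side), top 43 mm high, their lips 12 mm over the tray's rims with 4 mm play; a stop behind. Axes as the tray's; the tray starts with its origin within 5 mm of the dock's. The rails span x -10 to +78 mm, so the tray is free once drawn 75 mm to -x. Origin: on the worktop.
- front_left (a point): Point in the tray's inner front left corner (handle end, +y side), 10 mm above the tray's floor; at (-61, 71, 14) mm in the tray's frame.
- front_right (a point): The same in the tray's inner front right corner (handle end, -y side); at (-61, -71, 14) mm in the tray's frame.
- crock: Open cream stoneware crock, 136 mm across and 151 mm high, standing to the left or the right of the dock. Origin: centre of its underside. Must not be disturbed.
- jug: Mottled brown jug with a handle, 113 by 135 by 190 mm, on the other side of the dock from the crock. Origin: centre of its underside. Must not be disturbed.
- timer: Round mechanical kitchen timer, white below and black above, 59 mm across and high, behind the dock. Origin: centre of its underside. Must not be disturbed.
- bead1_center (a point): Centre of white ceramic baking bead 1, a ball 20 mm across, 12 g, loose in the tray; it rolls freely and starts somewhere in the tray's middle or back.
- bead2_center (a point): Centre of white ceramic baking bead 2, a ball 20 mm across, 12 g, loose in the tray; it rolls freely and starts somewhere in the tray's middle or back.
- bead3_center (a point): Centre of white ceramic baking bead 3, a ball 20 mm across, 12 g, loose in the tray; it rolls freely and starts somewhere in the tray's middle or back.
- bead4_center (a point): Centre of white ceramic baking bead 4, a ball 20 mm across, 12 g, loose in the tray; it rolls freely and starts somewhere in the tray's middle or back.
Mind the look-alikes: they are no part of the job. Leave any green look-alike of the crock alone.

How it is judged:
By the outcome, as a careful person would: the job done as asked, in the order asked, and still so for the second after the job is handed in, while the arm keeps its last pose, push and grip.
It also fails if it takes over 40 s, if anything falls off the work surface, if the arm or the gripper's body presses on something with over 40 N, if the wrist force passes 120 N, or if a joint passes its speed limit or range.

### The arm

A 6-joint arm with a two-finger parallel gripper is mounted at the origin on a cart in front of the work surface, level with it; the furniture and walls round the work are solid. World frame = base frame: x ahead of the robot, y to its left, z up, the work surface at z = 0. Lengths are in m, angles in degrees, forces in N, time in s.
With the tool pointing down it reaches from about 0.25 to 0.725 m from the base axis. Payload 9.7 kg.
Tool frame: the origin (TCP) lies between the finger pads; the fingertips stand bot.tcp_to_tips ahead of it and the grasp point (between the pads) lies 11 mm behind it (bot.tcp_to_tips is the distance from the TCP to the fingertips, in m); z points along the fingers, y is the line along which they close (so a half turn about z gives the same grasp; the last joint's range is limited). The gripper opens to 85 mm and grips with 20 to 120 N. Pads are 22 mm wide; open, the fingers measure 114 mm over their backs; the gripper's body (76 mm by 85 mm) begins 54 mm behind the grasp point. The pads swing forward as they close: fully open they stand 13 mm farther back than shut.
Start: joints at [68.526, 4.979, 10.078, 95.1, 0, 90], TCP at [0.201, 0.512, 0.239] pointing down, gripper open.
Joint ranges: [-179.16, 179.16], [-48.56, 103.87], [-65.8, 70.77], [-126.05, 130.52], [-82.76, 87.17], [-180, 180]. Speed limits (degrees/s): [127.2, 127.2, 147.25, 180, 180, 180].

### API

Orientations are given as [roll, pitch, yaw] about the fixed x, y, z axes, in that order (R = Rz(yaw) Ry(pitch) Rx(roll)).
In Python, from workcell import bot gives the robot as it stands. The module is installed in compiled form; this text tells all that it offers.
- The arm moves only by the tool carry_out, never from a script. Its arguments are lists of equal length, an entry for each row: "linear": the shift along the world's x, y, z normalised to -1 to 1, where 1 is 2 cm, a list of three; "rotation": the turn, a rotation vector about the world's x, y, z normalised to -1 to 1, where 1 is 8 degrees, a list of three; "grip": the closure, from -1 (fully open) to 1 (shut). In form: {"linear": [[tx, ty, tz], ...], "rotation": [[rx, ry, rz], ...], "grip": [grip, ...]}. A call has 1 to 12 rows; each row shifts and turns the commanded pose from where the row before left it; what a row does not reach is not made up. A row lasts 1/10 s, in which the tool goes at most 50 mm and 8.59 degrees, less where a joint would pass 70% of its speed; a pose out of reach is approached as far as the arm can. A call with a number of a shift or a turn outside -1 to 1 is refused whole. A call with a gripper value outside its range is refused whole. The fingers move at their own pace and stop on an object; "grip_force" is the grip in N (left out, the last holds). Time passes only in rows, so rows that do not move let the fingers close. It gives the time, the measured TCP pose, the force, the opening and the grip force at its end, in the units of the state.
- bot.get_obs(): the state, without advancing time (a new reading comes with each control period).
- bot.camera(name): name is "scene" or "side" or "wrist"; returns the picture (420x560x3 uint8, blue, green, red); there is no depth.
- bot.camera_model(name): a dict with "fx", "fy", "cx", "cy" (pixels), "camera_from_world" (4x4, takes a point from world to camera coordinates). Camera axes: x right, y up, looking along -z (the intrinsics and any distortion apply to the point x, -y, -z); pixel columns grow to the right and rows downward; lengths in m; the calibration is good to about 2 mm. A picture is of the moment at which its call begins: read the wrist's pose just before it. camera_model takes no time and is no camera call; for the wrist camera it gives the pose at the moment of the call.
- bot.job_done(): hands the job in; it is judged then, once.
The state is a dict: "time": time; "q": joint angles; "qd": joint speeds; "joint_efforts": joint torques, N m; "ee_pos": TCP position; "tcp_rot": TCP orientation; "wrist_force": force on the tool from outside, world axes, zero at the start; "torque": the same for the moment, N m; "opening": finger opening in m; "grasp_force": force on a finger pad.
Only numpy, scipy, OpenCV 4.12 (cv2) and the standard library are available. Lean on these libraries where they do the work, as an engineer would, in place of code of your own. Each camera call takes 0.05 s, during which the arm holds its last target. There are 200 camera calls.

## Working session

There is one attempt and no reset: what is moved stays moved. The work goes in short steps, Python scripts to look and compute and a tool call to move; the robot and the scene stay as the last step left them, time stands still between calls to the robot, and variables do not carry over. Pictures are saved under pics/ and viewed, at most 10 in all, crops included, and the job is handed in when it is done.

Besides the shell and the picture viewer there is one more tool, called after "Call:" by a JSON object that holds its "fn" and its "kwargs", one argument or row to a line. carry_out: Moves the arm, as the interface text tells. Its arguments: {"type":"object","properties":{"linear":{"type":"array","items":{"type":"array","items":{"type":"number"}}},"rotation":{"type":"array","items":{"type":"array","items":{"type":"number"}}},"grip":{"type":"array","items":{"type":"number"}},"grip_force":{"type":"number"}},"required":["linear","rotation","grip"]}

```bash
mkdir -p pics; python3 - <<'E'
from workcell import bot
import cv2,numpy as np
print(bot.get_obs(), bot.tcp_to_tips)
a=bot.camera("scene");b=bot.camera("side")
cv2.imwrite("pics/scene.png",a);cv2.imwrite("pics/side.png",b)
for n in("scene","side"):
    m=bot.camera_model(n);print(n,{k:(np.round(v,4).tolist()) for k,v in m.items()})
E
```

```text
{'time': 0.0, 'q': array([ 6.85250042e+01,  5.01012248e+00,  1.00327442e+01,  9.51004449e+01,
       -3.71555264e-04,  8.99989533e+01]), 'qd': array([-0.0014787 ,  0.06673737, -0.02926977, -0.02577673, -0.07613179,
        0.09440937]), 'joint_efforts': array([ 2.79282962e-03, -5.20392072e+01,  4.64804792e+01,  1.63556373e-02,
        2.81374207e-05,  6.22565295e-06]), 'ee_pos': array([0.20126732, 0.51159658, 0.23857714]), 'tcp_rot': array([-1.79922177e+02,  3.70133228e-04,  1.58526051e+02]), 'wrist_force': array([0.06569742, 0.28913871, 0.80651306]), 'torque': array([-0.004597  , -0.00428543,  0.01719857]), 'grasp_force': 0.0, 'opening': 0.08530082487693699} 0.008
scene {'fx': 387.4422, 'fy': 387.4422, 'cx': 277.5075, 'cy': 208.3888, 'camera_from_world': [[-0.884, -0.467, -0.0208, 0.4817], [0.3052, -0.6104, 0.731, -0.2095], [-0.354, 0.6398, 0.6821, -0.6637], [0.0, 0.0, 0.0, 1.0]]}
side {'fx': 428.9396, 'fy': 428.9396, 'cx': 279.8083, 'cy': 214.8585, 'camera_from_world': [[-0.9823, -0.1868, 0.0118, 0.5815], [0.093, -0.4327, 0.8967, -0.0841], [-0.1625, 0.882, 0.4424, -0.9963], [0.0, 0.0, 0.0, 1.0]]}
```

View pics/scene.png

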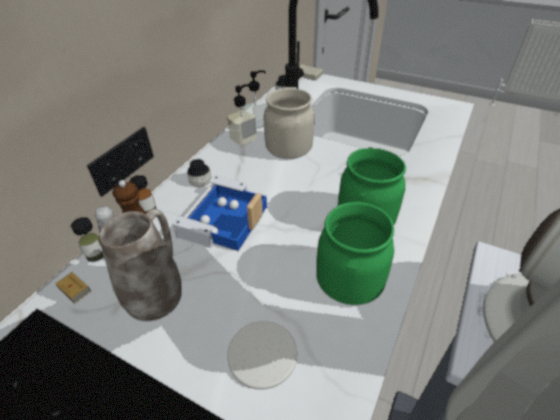

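View pics/side.png

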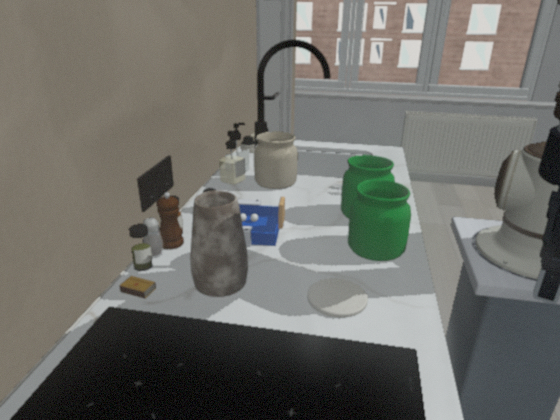

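The scene view shows the blue tray in its dock at about (228,214) with its wooden handle at (255,211). The cream crock is at (289,123), on the robot's right (-y) since this camera looks toward -y. The jug is at (143,265), the timer at (199,172), and there are two green look-alikes at (371,190) and (355,252) in front of the tray. The side view agrees: the crock is at (276,160), the handle at (282,212) and the jug at (219,245).

Candidates for the crock are cream (289,123), green (371,190) and green (355,252). The cream one fits the description.

```bash
cat > h.py <<'E'
import cv2,numpy as np
from workcell import bot
def ray(m,u,v):
    T=np.array(m["camera_from_world"]);R=T[:3,:3]
    d=np.array([(u-m["cx"])/m["fx"],-(v-m["cy"])/m["fy"],-1.])
    return -R.T@T[:3,3],R.T@d
def onz(m,u,v,z):
    o,d=ray(m,u,v);return o+d*(z-o[2])/d[2]
def tri(*rs):
    A=np.zeros((3,3));b=np.zeros(3)
    for o,d in rs:
        d=d/np.linalg.norm(d);P=np.eye(3)-np.outer(d,d);A+=P;b+=P@o
    p=np.linalg.solve(A,b)
    return p,[np.linalg.norm(np.cross(p-o,d/np.linalg.norm(d))) for o,d in rs]
def proj(m,p):
    T=np.array(m["camera_from_world"]);c=T[:3,:3]@p+T[:3,3]
    return m["cx"]+m["fx"]*c[0]/-c[2], m["cy"]-m["fy"]*c[1]/-c[2]
E
python3 - <<'E'
from h import *
s=bot.camera_model("scene");d=bot.camera_model("side")
a=cv2.imread("pics/scene.png");b=cv2.imread("pics/side.png")
f=lambda m,*q:np.round(onz(m,*q),3)
print("cam",ray(s,0,0)[0],ray(d,0,0)[0])
print("crock base",f(s,289,152,0),f(d,276,184,0),"rim centre",f(s,289,100,.151),f(d,276,138,.151))
print("greens rim",f(s,376,165,.15),f(s,358,225,.15),"|",f(d,370,163,.15),f(d,383,190,.15))
print("jug",f(s,150,312,0),f(s,132,232,.19),f(d,217,200,.19))
print("timer top",f(s,199,165,.059),"handle top",f(s,258,197,.085),f(d,283,200,.085))
for n,i in(("scene",a),("side",b)):
    h=cv2.cvtColor(i,cv2.COLOR_BGR2HSV)
    for c,lo,hi in(("wood",(8,90,90),(25,255,255)),("blue",(105,120,50),(130,255,255))):
        k=cv2.inRange(h,lo,hi);_,_,st,ce=cv2.connectedComponentsWithStats(k)
        for q,w in zip(st[1:],ce[1:]):
            if q[4]>80:print(n,c,q,w.round(1))
c=np.hstack([cv2.resize(a[80:260,160:340],(400,400),interpolation=2),cv2.resize(b[115:265,200:350],(400,400),interpolation=2)])
cv2.imwrite("pics/crop1.png",c)
E
```

```text
cam [0.25474931 0.52174441 0.6158413 ] [0.41721194 0.95102232 0.50933427]
crock base [ 0.653 -0.272  0.   ] [ 0.657 -0.277  0.   ] rim centre [ 0.656 -0.28   0.151] [ 0.656 -0.267  0.151]
greens rim [ 0.381 -0.114  0.15 ] [0.357 0.061 0.15 ] | [ 0.382 -0.104  0.15 ] [0.354 0.068 0.15 ]
jug [0.653 0.293 0.   ] [0.65  0.269 0.19 ] [0.657 0.279 0.19 ]
timer top [ 0.785 -0.051  0.059] handle top [0.583 0.011 0.085] [0.581 0.024 0.085]
scene wood [122 182  13  13  83] [128.4 188.9]
scene wood [138 188  13  12 103] [143.9 193.5]
scene wood [249 202  11  26 138] [253.4 214.1]
scene wood [ 57 273  30  26 422] [ 71.2 285.3]
scene blue [ 189  185   65   65 2168] [225.9 216. ]
side wood [121 277  33  15 290] [136.9 283.7]
side blue [240 205  38  40 993] [261.8 223.9]
```

View pics/crop1.png

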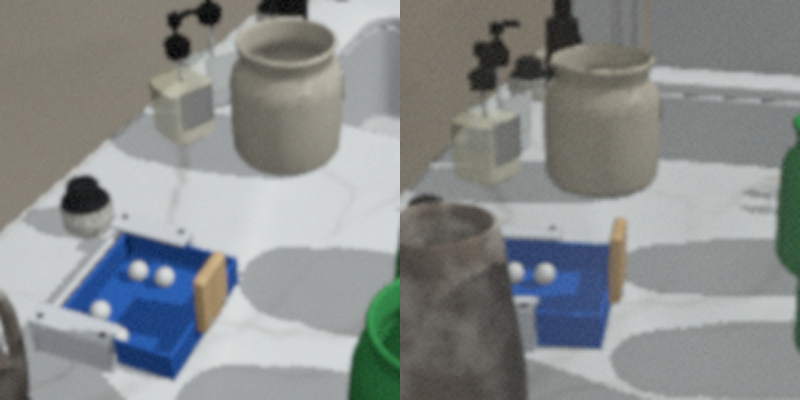

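The enlarged crop confirms two things. The cream crock at scene (289,123) is the one meant and stands on the -y side, so the target is the front_right corner. The handle is the upright wooden plate at scene (255,211). Next I'll move above the tray for wrist views.

Call:
{"fn": "carry_out", "kwargs": {
  "linear": [
    [0.7,-1,0.3],
    [0.7,-1,0.3],
    [0.7,-1,0.3],
    [0.7,-1,0.3],
    [0.7,-1,0.3],
    [0.7,-1,0.3],
    [0.7,-1,0.3],
    [0.7,-1,0.3],
    [0.7,-1,0.3],
    [0.7,-1,0.3],
    [0.7,-1,0.3],
    [0.7,-1,0.3]
  ],
  "rotation": [
    [0,0,-0.35],
    [0,0,-0.35],
    [0,0,-0.35],
    [0,0,-0.35],
    [0,0,-0.35],
    [0,0,-0.35],
    [0,0,-0.35],
    [0,0,-0.35],
    [0,0,-0.35],
    [0,0,-0.35],
    [0,0,-0.35],
    [0,0,-0.35]
  ],
  "grip": [-1,-1,-1,-1,-1,-1,-1,-1,-1,-1,-1,-1]
}}

```text
time: 1.3
ee_pos: [0.3697, 0.2709, 0.3113]
tcp_rot: [-180.0, 0.0, 124.8]
wrist_force: [0.7, -0.8, -0.6]
opening: 0.0855
grasp_force: 0.0
```

Call:
{"fn": "carry_out", "kwargs": {
  "linear": [
    [0.7,-1,0],
    [0.7,-1,0],
    [0.7,-1,0],
    [0.7,-1,0],
    [0.7,-1,0],
    [0.7,-1,0],
    [0.7,-1,0],
    [0.7,-1,0],
    [0.7,-1,0],
    [0.7,-1,0],
    [0.7,-1,0],
    [0.7,-1,0]
  ],
  "rotation": [
    [0,0,-0.35],
    [0,0,-0.35],
    [0,0,-0.35],
    [0,0,-0.35],
    [0,0,-0.35],
    [0,0,-0.35],
    [0,0,-0.35],
    [0,0,-0.35],
    [0,0,-0.35],
    [0,0,-0.35],
    [0,0,-0.35],
    [0,0,-0.35]
  ],
  "grip": [-1,-1,-1,-1,-1,-1,-1,-1,-1,-1,-1,-1]
}}

```text
time: 2.5
ee_pos: [0.5378, 0.0309, 0.3109]
tcp_rot: [-180.0, -0.0, 91.2]
wrist_force: [1.0, 0.8, -0.1]
opening: 0.086
grasp_force: 0.0
```

```bash
python3 - <<'E'
from h import *
import json
o=bot.get_obs();print(o["time"],o["ee_pos"],o["tcp_rot"],o["q"].round(1))
m=bot.camera_model("wrist");i=bot.camera("wrist");cv2.imwrite("pics/w1.png",i)
m={k:np.array(v).tolist() for k,v in m.items()};json.dump(m,open("w1.json","w"));print(m, ray(m,0,0)[0])
E
```

```text
2.5 [0.53777114 0.03091054 0.31092391] [-1.79962410e+02 -1.42926920e-03  9.12069785e+01] [  3.3   5.8  19.1 103.3   0.   92.1]
{'fx': 348.33718314391365, 'fy': 348.33718314391365, 'cx': 277.13582448343305, 'cy': 208.42638160750772, 'camera_from_world': [[0.9997985040293573, 0.020052345596905313, -0.000924541357109211, -0.5376505771764833], [-0.01930990948033732, 0.9481551648393937, -0.3172206027108636, 0.044478578811307665], [-0.005484408493166104, 0.3171745368475292, 0.948351324372479, -0.45487946342587315], [0.0, 0.0, 0.0, 1.0]]} [0.53590638 0.11288474 0.44499798]
```

View pics/w1.png

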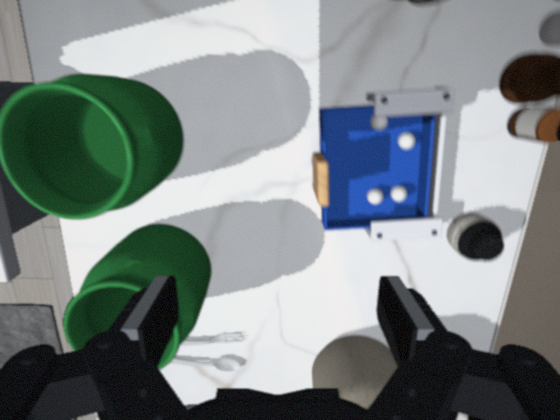

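The wrist view shows the handle at (320,179), the tray between the rails, and the beads at (380,121), (406,141), (375,196) and (399,193). The crock is at the bottom, the timer at (475,237), and the two green crocks are at left. I'll take a second wrist view for triangulation.

Call:
{"fn": "carry_out", "kwargs": {
  "linear": [
    [0.5,-1,0],
    [0.5,-1,0],
    [0.5,-1,0],
    [0.5,-1,0],
    [0,-1,0],
    [0,0,0],
    [0,0,0]
  ],
  "rotation": [
    [0,0,0],
    [0,0,0],
    [0,0,0],
    [0,0,0],
    [0,0,0],
    [0,0,0],
    [0,0,0]
  ],
  "grip": [-1,-1,-1,-1,-1,-1,-1]
}}

```text
time: 3.25
ee_pos: [0.5772, -0.0682, 0.3109]
tcp_rot: [-180.0, -0.0, 91.3]
wrist_force: [0.3, 0.5, -0.1]
opening: 0.0854
grasp_force: 0.0
```

```bash
python3 - <<'E'
from h import *
import json
m1=json.load(open("w1.json"));i1=cv2.imread("pics/w1.png")
m2=bot.camera_model("wrist");i2=bot.camera("wrist");cv2.imwrite("pics/w2.png",i2)
m2={k:np.array(v).tolist() for k,v in m2.items()};json.dump(m2,open("w2.json","w"))
print(ray(m2,0,0)[0])
for n,i in(("w1",i1),("w2",i2)):
    h=cv2.cvtColor(i,cv2.COLOR_BGR2HSV)
    for c,lo,hi in(("wood",(8,70,90),(25,255,255)),("blue",(105,120,40),(130,255,255))):
        k=cv2.inRange(h,lo,hi);k[:,480:]=0
        cs,_=cv2.findContours(k,0,2)
        for q in cs:
            if cv2.contourArea(q)>60:
                p=cv2.approxPolyDP(q,3,True)[:,0]
                print(n,c,cv2.boundingRect(q),cv2.minAreaRect(q),p.tolist())
x=cv2.resize(i2[60:300,200:520],(800,600),interpolation=2);cv2.imwrite("pics/w2c.png",x)
E
```

```text
[0.57526066 0.01377976 0.44505671]
w1 wood (313, 154, 15, 51) ((320.58056640625, 178.99740600585938), (50.328651428222656, 13.799272537231445), 88.15238952636719) [[315, 154], [314, 189], [319, 203], [326, 204], [327, 164]]
w1 blue (321, 107, 115, 122) ((378.0, 167.5), (121.0, 114.0), 90.0) [[321, 110], [321, 150], [330, 166], [330, 205], [323, 208], [324, 227], [368, 227], [375, 218], [426, 216], [434, 116], [388, 118], [386, 128], [379, 131], [369, 123], [372, 107]]
w2 wood (282, 57, 13, 52) ((287.7920227050781, 82.5086669921875), (51.2888298034668, 11.198616027832031), 87.61405944824219) [[284, 57], [285, 108], [292, 108], [292, 59]]
w2 blue (290, 5, 123, 145) ((353.1948547363281, 75.87220764160156), (142.76583862304688, 122.62194061279297), 87.70938873291016) [[412, 12], [346, 16], [344, 5], [290, 11], [297, 149], [344, 147], [346, 137], [406, 133]]
```

View pics/w2c.png

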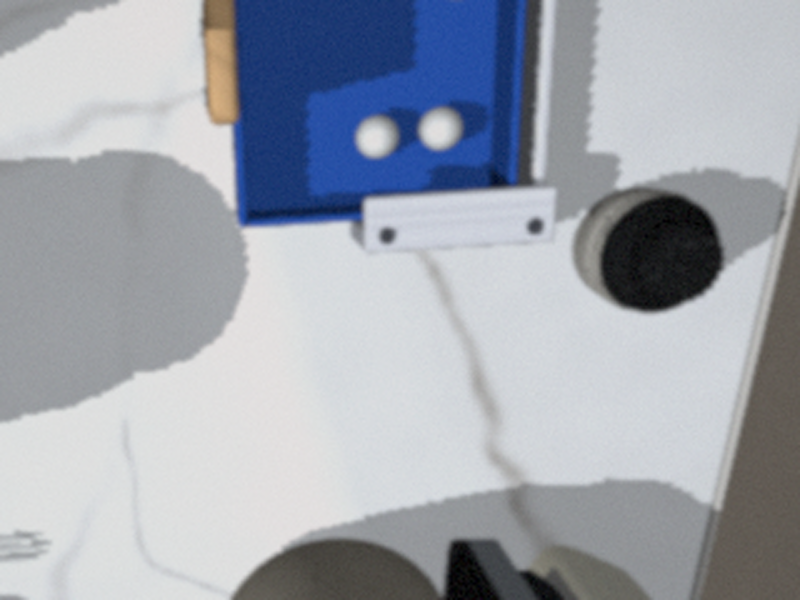

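The second wrist view, enlarged, shows the handle's right end (scaled (222,60) → raw (288,84)), the front-right rim corner (242,222) → raw (297,149), two beads and the timer. Now to measure.

```bash
python3 - <<'E'
from h import *
import json
m1=json.load(open("w1.json"));m2=json.load(open("w2.json"))
f=lambda m,u,v,z:onz(m,u,v,z).round(4)
T=lambda a,b:[np.round(x,4) for x in tri(ray(m1,*a),ray(m2,*b))]
print("FR rim",T((325,228),(297,149)),f(m2,297,149,.034),f(m1,325,228,.034))
print("FL rim",T((321,109),(290,11)),f(m2,290,11,.034),f(m1,321,109,.034))
print("handle top back R", T((327,204),(292.5,108.5)), "back L",T((327,160),(292.5,57)))
for z in(.085,):
  for n,m,ps in(("w1",m1,[(314,153),(327,153),(328,204)]),("w2",m2,[(283,57),(285,108.5),(292.5,57),(292.5,108.5)])):
    for p in ps:print(n,p,f(m,*p,z))
# handle top from scene / side
s=bot.camera_model("scene");d=bot.camera_model("side")
print("lip R rail", f(m2,345,136,.043),f(m2,421,134,.043))
for p in((380,121),(406,141),(375,196),(399,193)):print("bead",f(m1,*p,.014))
x=cv2.imread("pics/w1.png");y=cv2.imread("pics/w2.png");sc=cv2.imread("pics/scene.png")
R=lambda q,k:cv2.resize(q,k,interpolation=2)
cv2.imwrite("pics/hc.png",np.hstack([R(x[135:225,290:350],(266,400)),R(y[35:125,260:320],(266,400)),R(sc[180:240,235:275],(266,400))]))
E
```

```text
FR rim [array([ 0.5995, -0.0493,  0.0345]), array([0.0001, 0.0001])] [ 0.5996 -0.0493  0.034 ] [ 0.5995 -0.0495  0.034 ]
FL rim [array([0.5865, 0.0953, 0.029 ]), array([0.0002, 0.0002])] [0.5866 0.0944 0.034 ] [0.5857 0.0955 0.034 ]
handle top back R [array([ 0.5911, -0.0011,  0.0866]), array([0.0007, 0.0007])] back L [array([0.5891, 0.046 , 0.0818]), array([0.0002, 0.0002])]
w1 (314, 153) [0.5749 0.0537 0.085 ]
w1 (327, 153) [0.5884 0.054  0.085 ]
w1 (328, 204) [ 0.5931 -0.0013  0.085 ]
w2 (283, 57) [0.5798 0.0455 0.085 ]
w2 (285, 108.5) [ 0.5831 -0.0016  0.085 ]
w2 (292.5, 57) [0.5889 0.0457 0.085 ]
w2 (292.5, 108.5) [ 0.5905 -0.0014  0.085 ]
lip R rail [ 0.6531 -0.032   0.043 ] [ 0.7391 -0.0279  0.043 ]
bead [0.6599 0.0822 0.014 ]
bead [0.6945 0.059  0.014 ]
bead [ 0.6642 -0.0118  0.014 ]
bead [ 0.6946 -0.0072  0.014 ]
```

View pics/hc.png

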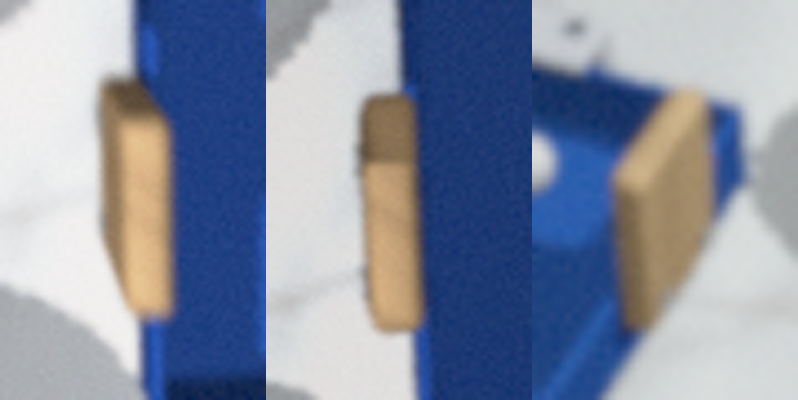

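The crop of three views gives clean handle-top corners in w2, at raw (281.4,56.4), (293.4,56.6), (284.0,108.4) and (295.2,109). I'll use the rail screw holes and the front edge as an independent yaw check.

```bash
python3 - <<'E'
from h import *
import json
m1=json.load(open("w1.json"));m2=json.load(open("w2.json"))
f=lambda m,u,v,z:onz(m,u,v,z).round(4)
def hole(i,u,v,r=6):
    g=255.-cv2.cvtColor(i,6)[v-r:v+r+1,u-r:u+r+1];g-=np.percentile(g,75);g[g<20]=0
    ys,xs=np.mgrid[-r:r+1,-r:r+1];return u+(g*xs).sum()/g.sum(),v+(g*ys).sum()/g.sum()
i1=cv2.imread("pics/w1.png");i2=cv2.imread("pics/w2.png")
h1=[hole(i1,*p,4) for p in((384,101),(446,97),(379,236),(434,233))]
h2=[hole(i2,*p,4) for p in((355,154),(414,150))]
print(np.round(h1,1),np.round(h2,1))
P=[onz(m1,*p,.043) for p in h1];Q=[onz(m2,*p,.043) for p in h2]
yaw=lambda a,b:np.degrees(np.arctan2(b[1]-a[1],b[0]-a[0])).round(2)
print(np.round(P,4),np.round(Q,4),yaw(P[0],P[1]),yaw(P[2],P[3]),yaw(*Q))
print("tri holes",[np.round(tri(ray(m1,*h1[k+2]),ray(m2,*h2[k]))[0],4) for k in(0,1)])
C=[onz(m2,*p,.085) for p in((281.4,56.4),(293.4,56.6),(284,108.4),(295.2,109))]
print("handle",np.round(C,4),np.mean(C,0).round(4),yaw(C[2],C[0])-90,yaw(C[3],C[1])-90)
# back right corners in w1 crop: (326..)
c1=[(290+104/4.43,135+78/4.44),(290+152/4.43,135+80/4.44) ,(290+171/4.43,135+120/4.44),(290+173/4.43,135+316/4.44)]
print("w1 pts",np.round(c1,1))
h=cv2.cvtColor(i2,cv2.COLOR_BGR2HSV);k=cv2.inRange(h,(105,120,40),(130,255,255))
rows=[r for r in list(range(14,50))+list(range(116,146))];E=[(np.argmax(k[r]>0)-.5,r) for r in rows]
for z in(0,.034):
  W=np.array([onz(m2,*e,z) for e in E]);p=np.polyfit(W[:,1],W[:,0],1);print("front edge z",z,"yaw",-np.degrees(np.arctan(p[0])),"x at y=.022",np.polyval(p,.022))
E
```

```text
[[383.8  99.7]
 [445.9  95.8]
 [379.3 235.1]
 [434.  232. ]] [[354.4 153.7]
 [413.6 150. ]]
[[ 0.6531  0.1071  0.043 ]
 [ 0.7209  0.1125  0.043 ]
 [ 0.6665 -0.0541  0.043 ]
 [ 0.734  -0.0486  0.043 ]] [[ 0.6657 -0.0519  0.043 ]
 [ 0.7334 -0.0462  0.043 ]] 4.56 4.7 4.81
tri holes [array([ 0.6637, -0.0505,  0.0516]), array([ 0.7298, -0.0449,  0.052 ])]
handle [[ 0.5783  0.046   0.085 ]
 [ 0.5897  0.0461  0.085 ]
 [ 0.5821 -0.0015  0.085 ]
 [ 0.5932 -0.0018  0.085 ]] [0.5858 0.0222 0.085 ] 4.560000000000002 4.209999999999994
w1 pts [[313.5 152.6]
 [324.3 153. ]
 [328.6 162. ]
 [329.1 206.2]]
front edge z 0 yaw 4.733191060978732 x at y=.022 0.5930870773103434
front edge z 0.034 yaw 4.733191060979228 x at y=.022 0.5916732364617382
```

Yaw is 4.7° on all three checks. The handle centre is at (0.586, 0.022), its top is about 0.085 high, and the tray centre comes out at about (0.656, 0.028), consistent with -71 mm. The pinch will be at TCP z ≈ 0.050, so the tips are at 0.042, above the 0.034 rim.

Call:
{"fn": "carry_out", "kwargs": {
  "linear": [
    [0.1,1,0],
    [0.1,1,0],
    [0.1,1,0],
    [0.1,1,-0.5],
    [0,0.5,-1],
    [0,0,-1],
    [0,0,-1],
    [0,0,-1],
    [0,0,-1],
    [0,0,-1],
    [0,0,-1],
    [0,0,0]
  ],
  "rotation": [
    [0,0,0.1],
    [0,0,0.1],
    [0,0,0.1],
    [0,0,0.1],
    [0,0,0],
    [0,0,0],
    [0,0,0],
    [0,0,0],
    [0,0,0],
    [0,0,0],
    [0,0,0],
    [0,0,0]
  ],
  "grip": [-1,-1,-1,-1,-1,-1,-1,-1,-1,-1,-1,-1]
}}

```text
time: 4.5
ee_pos: [0.5838, 0.0228, 0.1586]
tcp_rot: [-179.8, -0.0, 94.6]
wrist_force: [-0.6, 0.3, -0.4]
opening: 0.0856
grasp_force: 0.0
```

```bash
python3 - <<'E'
from h import *
o=bot.get_obs();print(o["time"],o["ee_pos"],o["tcp_rot"],o["q"].round(1))
x=[cv2.resize(bot.camera(n)[c],(400,400),interpolation=2) for n,c in(("scene",np.s_[90:290,140:340]),("side",np.s_[90:290,180:380]))]
cv2.imwrite("pics/pre.png",np.hstack(x))
E
```

```text
4.5 [0.58383733 0.02279634 0.1586394 ] [-1.79758258e+02 -1.94325083e-02  9.45989051e+01] [ 2.2  9.   5.6 86.8  0.  87.6]
```

View pics/pre.png

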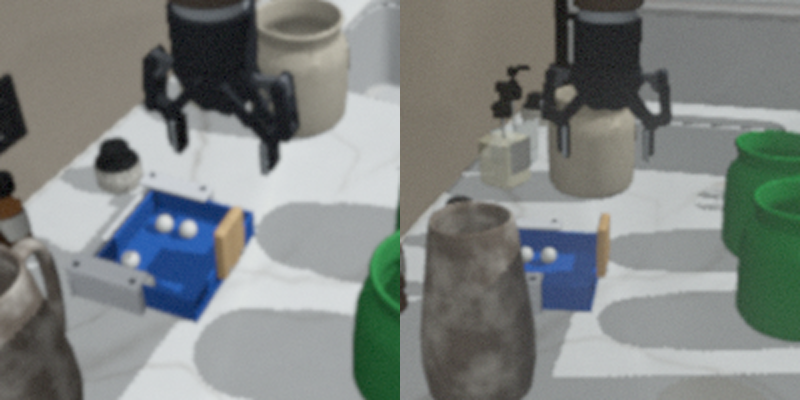

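The open fingers straddle the handle. In the side crop the fingertips are at x 565 and 647 and the handle is at 603, which is centred. Next is the descent and closing.

Call:
{"fn": "carry_out", "kwargs": {
  "linear": [
    [0.1,0,-1],
    [0,0,-1],
    [0,0,-1],
    [0,0,-1],
    [0,0,-1],
    [0,0,-0.4],
    [0,0,0],
    [0,0,0]
  ],
  "rotation": [
    [0,0,0],
    [0,0,0],
    [0,0,0],
    [0,0,0],
    [0,0,0],
    [0,0,0],
    [0,0,0],
    [0,0,0]
  ],
  "grip": [-1,-1,-1,-1,-1,-1,-1,-1]
}}

```text
time: 5.4
ee_pos: [0.588, 0.022, 0.0548]
tcp_rot: [179.9, 0.0, 94.5]
wrist_force: [0.1, -0.5, 0.3]
opening: 0.0854
grasp_force: 0.0
```

Call:
{"fn": "carry_out", "kwargs": {
  "linear": [
    [0,0,0],
    [0,0,0],
    [0,0,0],
    [0,0,0],
    [0,0,0],
    [0,0,0],
    [0,0,0],
    [0,0,0],
    [0,0,0],
    [0,0,0]
  ],
  "rotation": [
    [0,0,0],
    [0,0,0],
    [0,0,0],
    [0,0,0],
    [0,0,0],
    [0,0,0],
    [0,0,0],
    [0,0,0],
    [0,0,0],
    [0,0,0]
  ],
  "grip": [-0.6,-0.4,-0.2,0,0.2,0.4,0.6,0.8,0.8,0.8],
  "grip_force": 30
}}

```text
time: 6.4
ee_pos: [0.5872, 0.0218, 0.0533]
tcp_rot: [-180.0, -0.0, 94.5]
wrist_force: [-1.8, 0.5, 2.6]
opening: 0.0118
grasp_force: 29.7
```

Gripped: the opening is 11.8 mm, matching the 12 mm handle. Now I'll firm the grip and draw 96 mm along the dock axis at 4.7°.

Call:
{"fn": "carry_out", "kwargs": {
  "linear": [
    [0,0,0],
    [0,0,0],
    [0,0,0],
    [-0.1,-0.008,0],
    [-0.2,-0.016,0],
    [-0.3,-0.025,0],
    [-0.4,-0.033,0],
    [-0.4,-0.033,0],
    [-0.4,-0.033,0]
  ],
  "rotation": [
    [0,0,0],
    [0,0,0],
    [0,0,0],
    [0,0,0],
    [0,0,0],
    [0,0,0],
    [0,0,0],
    [0,0,0],
    [0,0,0]
  ],
  "grip": [1,1,1,1,1,1,1,1,1],
  "grip_force": 70
}}

```text
time: 7.3
ee_pos: [0.5505, 0.0188, 0.0533]
tcp_rot: [180.0, 0.0, 94.5]
wrist_force: [2.7, 0.4, 0.9]
opening: 0.0111
grasp_force: 68.5
```

Call:
{"fn": "carry_out", "kwargs": {
  "linear": [
    [-0.4,-0.033,0],
    [-0.4,-0.033,0],
    [-0.4,-0.033,0],
    [-0.4,-0.033,0],
    [-0.4,-0.033,0],
    [-0.4,-0.033,0],
    [-0.3,-0.025,0],
    [-0.2,-0.016,0],
    [-0.1,-0.008,0],
    [0,0,0],
    [0,0,0]
  ],
  "rotation": [
    [0,0,0],
    [0,0,0],
    [0,0,0],
    [0,0,0],
    [0,0,0],
    [0,0,0],
    [0,0,0],
    [0,0,0],
    [0,0,0],
    [0,0,0],
    [0,0,0]
  ],
  "grip": [1,1,1,1,1,1,1,1,1,1,1]
}}

```text
time: 8.4
ee_pos: [0.4909, 0.0139, 0.0534]
tcp_rot: [-179.9, 0.0, 94.5]
wrist_force: [-4.4, -0.1, 5.7]
opening: 0.0112
grasp_force: 69.3
```

```bash
python3 - <<'E'
from h import *
o=bot.get_obs();print(o["time"],o["ee_pos"],o["tcp_rot"],o["q"].round(1),o["wrist_force"],o["torque"])
x=[cv2.resize(bot.camera(n)[c],(400,400),interpolation=2) for n,c in(("scene",np.s_[90:310,160:380]),("side",np.s_[90:290,200:400]))]
cv2.imwrite("pics/out.png",np.hstack(x))
E
```

```text
8.4 [0.49087601 0.01387157 0.05335036] [-1.79934691e+02  3.33465910e-04  9.45240840e+01] [  1.6  -2.4 -18.1  74.4  -0.   87.1] [-4.36635002 -0.10647476  5.70359675] [-0.11928036  0.54126803 -0.00911815]
```

View pics/out.png

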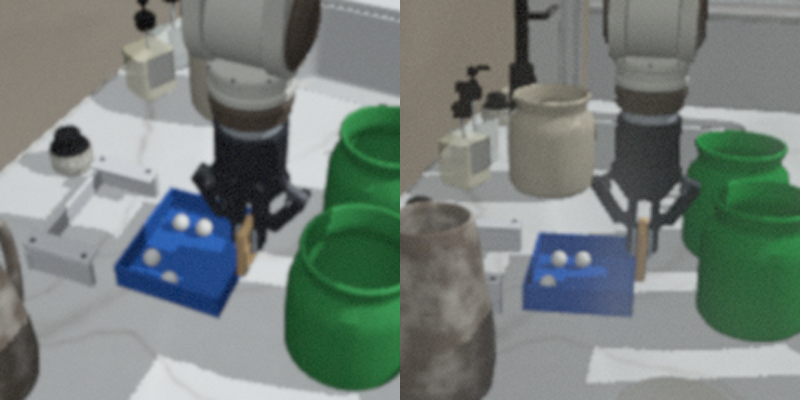

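The tray is drawn 96 mm and is fully out of the rails (tray at (185,250) in the scene crop, rail ends at about (130,180) and (75,265)). All four beads are inside, and the green crocks are clear of the gripper. Lifting now.

Call:
{"fn": "carry_out", "kwargs": {
  "linear": [
    [0,0,0.2],
    [0,0,0.4],
    [0,0,0.7],
    [0,0,1],
    [0,0,1],
    [0,0,1],
    [0,0,1],
    [0,0,1],
    [0,0,1],
    [0,0,1],
    [0,0,1],
    [0,0,1]
  ],
  "rotation": [
    [0,0,0],
    [0,0,0],
    [0,0,0],
    [0,0,0],
    [0,0,0],
    [0,0,0],
    [0,0,0],
    [0,0,0],
    [0,0,0],
    [0,0,0],
    [0,0,0],
    [0,0,0]
  ],
  "grip": [1,1,1,1,1,1,1,1,1,1,1,1]
}}

```text
time: 9.7
ee_pos: [0.4911, 0.0139, 0.2611]
tcp_rot: [180.0, 0.0, 94.5]
wrist_force: [-0.4, -0.1, -3.2]
opening: 0.0112
grasp_force: 68.3
```

Call:
{"fn": "carry_out", "kwargs": {
  "linear": [
    [0,0,1],
    [0,0,1],
    [0,0,1],
    [0,0,1],
    [0,0,0.7],
    [0,0,0.4],
    [0,0,0.2],
    [0,0,0],
    [0,0,0],
    [0,0,0]
  ],
  "rotation": [
    [0,0,0],
    [0,0,0],
    [0,0,0],
    [0,0,0],
    [0,0,0],
    [0,0,0],
    [0,0,0],
    [0,0,0],
    [0,0,0],
    [0,0,0]
  ],
  "grip": [1,1,1,1,1,1,1,1,1,1]
}}

```text
time: 10.7
ee_pos: [0.4912, 0.0139, 0.3647]
tcp_rot: [-179.9, -0.0, 94.5]
wrist_force: [0.0, -0.9, -3.1]
opening: 0.0113
grasp_force: 68.3
```

Call:
{"fn": "carry_out", "kwargs": {
  "linear": [
    [0,0,0],
    [0,0,0],
    [0,0,0],
    [0,0,0],
    [0,0,0],
    [0,0,0],
    [0,0,0],
    [0,0,0],
    [0,0,0],
    [0,0,0],
    [0,0,0],
    [0,0,0]
  ],
  "rotation": [
    [0.095,-0.081,0],
    [0.095,-0.081,0],
    [0.095,-0.081,0],
    [0.095,-0.081,0],
    [0.095,-0.081,0],
    [0,0,0],
    [0,0,0],
    [0,0,0],
    [0,0,0],
    [0,0,0],
    [0,0,0],
    [0,0,0]
  ],
  "grip": [1,1,1,1,1,1,1,1,1,1,1,1]
}}

```text
time: 11.9
ee_pos: [0.4914, 0.014, 0.3652]
tcp_rot: [176.5, -3.5, 94.6]
wrist_force: [-0.7, -0.1, -3.2]
opening: 0.0109
grasp_force: 68.3
```

Call:
{"fn": "carry_out", "kwargs": {
  "linear": [
    [0,0,0],
    [0,0,0],
    [0,0,0],
    [0,0,0],
    [0,0,0],
    [0,0,0],
    [0,0,0],
    [0,0,0],
    [0,0,0],
    [0,0,0],
    [0,0,0],
    [0,0,0]
  ],
  "rotation": [
    [0.095,-0.081,0],
    [0.095,-0.081,0],
    [0.095,-0.081,0],
    [0,0,0],
    [0,0,0],
    [0,0,0],
    [0,0,0],
    [0,0,0],
    [0,0,0],
    [0,0,0],
    [0,0,0],
    [0,0,0]
  ],
  "grip": [1,1,1,1,1,1,1,1,1,1,1,1]
}}

```text
time: 13.1
ee_pos: [0.4914, 0.0139, 0.3653]
tcp_rot: [174.3, -5.6, 94.8]
wrist_force: [0.9, 0.4, -3.5]
opening: 0.0112
grasp_force: 68.3
```

```bash
python3 - <<'E'
from h import *
o=bot.get_obs();print(o["time"],o["ee_pos"],o["tcp_rot"],o["q"].round(1),o["wrist_force"],o["torque"],o["opening"])
x=[cv2.resize(bot.camera(n)[c],(400,400),interpolation=2) for n,c in(("scene",np.s_[20:300,150:430]),("wrist",np.s_[0:420,90:510]))]
cv2.imwrite("pics/tilt1.png",np.hstack(x))
E
```

```text
13.1 [0.49135264 0.01392973 0.3652508 ] [174.33848583  -5.64099883  94.80736741] [ -1.9  -3.3  15.8 104.1   6.2  83.9] [ 0.8993165   0.44135003 -3.46881987] [-0.13362082  0.31543857 -0.10220235] 0.011195424391921263
```

View pics/tilt1.png

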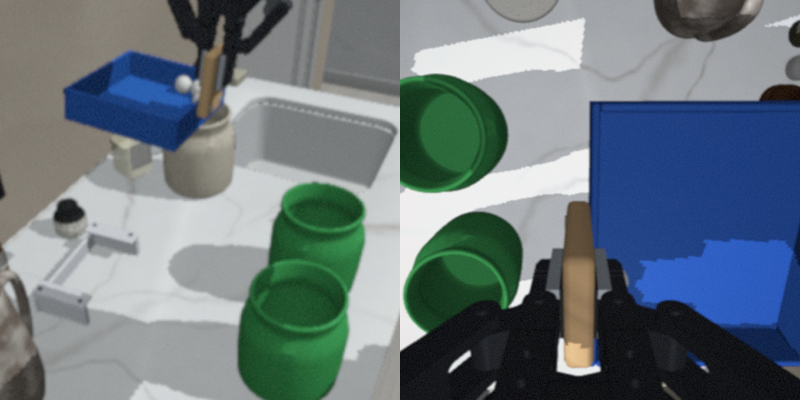

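The tray is held level in the grip, and the beads are already gathering at the handle end on the crock side (scene crop (183,85); the rest of the tray is empty in the wrist view). Continuing the slow tilt to 25°.

Call:
{"fn": "carry_out", "kwargs": {
  "linear": [
    [0,0,0],
    [0,0,0],
    [0,0,0],
    [0,0,0],
    [0,0,0],
    [0,0,0],
    [0,0,0],
    [0,0,0],
    [0,0,0],
    [0,0,0],
    [0,0,0],
    [0,0,0]
  ],
  "rotation": [
    [0.115,-0.097,0],
    [0.115,-0.097,0],
    [0.115,-0.097,0],
    [0.115,-0.097,0],
    [0.115,-0.097,0],
    [0.115,-0.097,0],
    [0.115,-0.097,0],
    [0.115,-0.097,0],
    [0.115,-0.097,0],
    [0.115,-0.097,0],
    [0.115,-0.097,0],
    [0.115,-0.097,0]
  ],
  "grip": [1,1,1,1,1,1,1,1,1,1,1,1]
}}

```text
time: 14.4
ee_pos: [0.4913, 0.0139, 0.3653]
tcp_rot: [163.7, -15.8, 96.8]
wrist_force: [-0.7, -0.1, -2.7]
opening: 0.0111
grasp_force: 68.4
```

Call:
{"fn": "carry_out", "kwargs": {
  "linear": [
    [0,0,0],
    [0,0,0],
    [0,0,0],
    [0,0,0],
    [0,0,0],
    [0,0,0],
    [0,0,0],
    [0,0,0],
    [0,0,0],
    [0,0,0],
    [0,0,0],
    [0,0,0]
  ],
  "rotation": [
    [0.115,-0.097,0],
    [0.115,-0.097,0],
    [0,0,0],
    [0,0,0],
    [0,0,0],
    [0,0,0],
    [0,0,0],
    [0,0,0],
    [0,0,0],
    [0,0,0],
    [0,0,0],
    [0,0,0]
  ],
  "grip": [1,1,1,1,1,1,1,1,1,1,1,1]
}}

```text
time: 15.6
ee_pos: [0.4913, 0.0139, 0.3653]
tcp_rot: [161.9, -17.4, 97.3]
wrist_force: [-0.4, 0.3, -3.5]
opening: 0.0115
grasp_force: 68.4
```

```bash
python3 - <<'E'
from h import *
from scipy.spatial.transform import Rotation as Ro
o=bot.get_obs();print(o["time"],o["ee_pos"],o["tcp_rot"],o["q"].round(1),o["wrist_force"],o["opening"])
R=Ro.from_euler("xyz",o["tcp_rot"],degrees=True);R0=Ro.from_euler("xyz",[180,0,94.5],degrees=True)
D=R*R0.inv();print("tilt",np.degrees(np.arccos(D.as_matrix()[2,2])))
# expected tray pose
Y=Ro.from_euler("z",4.7,degrees=True);G=lambda p:o["ee_pos"]+D.apply(Y.apply(np.array(p)-[-.071,0,.053]))
m=bot.camera_model("scene")
for n,p in(("FR pt",(-.061,-.071,.014)),("FR rim",(-.065,-.075,.034)),("FR bot",(-.065,-.075,0)),("FL rim",(-.065,.075,.034)),("BL rim",(.065,.075,.034)),("BR rim",(.065,-.075,.034))):
    g=G(p);print(n,g.round(3),np.round(proj(m,g),1))
a=bot.camera("scene");u,v=map(int,proj(m,G((0,0,.02))))
cv2.imwrite("pics/scene_f.png",a)
x=[cv2.resize(a[v-60:v+60,u-45:u+75],(400,400),interpolation=2),cv2.resize(bot.camera("wrist")[:,90:510],(400,400),interpolation=2)]
print(u,v);cv2.imwrite("pics/fin.png",np.hstack(x))
E
```

```text
15.6 [0.49134475 0.01392525 0.36528849] [161.94383214 -17.35335694  97.29645839] [-10.2 -13.    4.2  94.2  21.3  77.7] [-0.35878618  0.31020654 -3.48849319] 0.011457366642011331
tilt 24.8408588838758
FR pt [ 0.52  -0.04   0.312] [297.5  90. ]
FR rim [ 0.512 -0.051  0.328] [305.   79.8]
FR bot [ 0.521 -0.04   0.297] [297.   98.3]
FL rim [0.493 0.091 0.372] [274.3  92.5]
BL rim [0.617 0.095 0.411] [193.8  50.2]
BR rim [ 0.636 -0.047  0.366] [239.2  45.8]
251 75
```

View pics/fin.png

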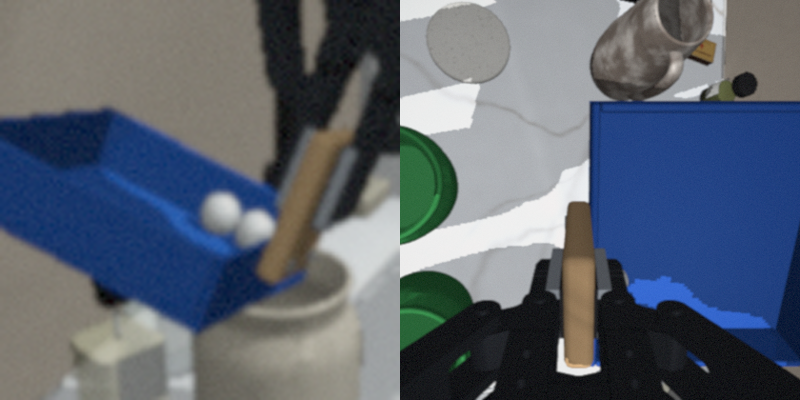

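The tray is tilted 24.8° and the lowest point is about 0.30 m up. Two beads show at scene raw (273,79) and (283,83), with the others hidden behind the handle. I'll cast those rays onto the bead plane of the tray, and look for any escaped bead by mask in the three cameras.

```bash
python3 - <<'E'
from h import *
from scipy.spatial.transform import Rotation as Ro
o=bot.get_obs()
D=Ro.from_euler("xyz",o["tcp_rot"],degrees=True)*Ro.from_euler("xyz",[180,0,94.5],degrees=True).inv()
Y=Ro.from_euler("z",4.7,degrees=True);M=(D*Y)
org=o["ee_pos"]-M.apply([-.071,0,.053])
for n in("scene","side","wrist"):
    m=bot.camera_model(n);i=bot.camera(n)
    hsv=cv2.cvtColor(i,cv2.COLOR_BGR2HSV);k=cv2.inRange(hsv,(0,0,100),(180,70,255))
    P=np.array([[*proj(m,org+M.apply([x,y,z]))] for x in(-.065,.065) for y in(-.075,.075) for z in(0,.034)],np.float32)
    mask=np.zeros(k.shape,np.uint8);cv2.fillConvexPoly(mask,cv2.convexHull(P).astype(int),255)
    _,_,st,ce=cv2.connectedComponentsWithStats(k&mask)
    print(n,"hull",P.min(0).round(),P.max(0).round())
    for s,c in zip(st[1:],ce[1:]):
        if s[4]<12: continue
        q,d=ray(m,*c);q=M.inv().apply(q-org);d=M.inv().apply(d);p=q+d*(.014-q[2])/d[2]
        print("  blob",s[:5],c.round(1),"tray xyz mm",(p*1e3).round(0))
    for b in((-51,-65,14),(-31,-65,14),(-51,-45,14),(-34,-48,14),(-11,-65,14),(-51,-25,14)):
        print("   exp",b,np.round(proj(m,org+M.apply(np.array(b)/1e3)),1))
E
```

```text
scene hull [188.  46.] [305. 115.]
  blob [187  45  98  31 233] [229.8  54.2] tray xyz mm [ 77. -74.  14.]
  blob [267  73  23  16 233] [277.1  80.6] tray xyz mm [-23. -64.  14.]
   exp (-51, -65, 14) [291.3  87.9]
   exp (-31, -65, 14) [281.1  82.5]
   exp (-51, -45, 14) [287.6  89.5]
   exp (-34, -48, 14) [279.3  84.6]
   exp (-11, -65, 14) [271.   77.3]
   exp (-51, -25, 14) [283.7  91.2]
side hull [255.  60.] [324. 107.]
  blob [268  62  54  21 125] [295.2  72.5] tray xyz mm [-16. 207.  14.]
  blob [254  69   3  10  16] [255.3  73.9] tray xyz mm [76.  7. 14.]
   exp (-51, -65, 14) [311.5  98.5]
   exp (-31, -65, 14) [303.3  95.5]
   exp (-51, -45, 14) [311.7  97.5]
   exp (-34, -48, 14) [304.5  95. ]
   exp (-11, -65, 14) [295.   92.4]
   exp (-51, -25, 14) [312.   96.4]
wrist hull [288. 105.] [599. 387.]
  blob [288 105  29 108 180] [292.3 141.5] tray xyz mm [-64.  59.  14.]
  blob [346 105  59   2 116] [375.  105.5] tray xyz mm [-24.  75.  14.]
  blob [441 104 119   3 221] [496.6 104.5] tray xyz mm [34. 76. 14.]
  blob [492 237  68 150 698] [537.2 317.9] tray xyz mm [ 81. -44.  14.]
  blob [325 285   5  15  33] [327.4 292.5] tray xyz mm [-43. -27.  14.]
  blob [298 303  12  11  66] [301.6 306.6] tray xyz mm [-57. -36.  14.]
  blob [289 356  12  32  77] [293.2 379.2] tray xyz mm [-62. -89.  14.]
  blob [406 384   7   3  13] [409.2 385.4] tray xyz mm [ 12. -94.  14.]
   exp (-51, -65, 14) [311.4 347.6]
   exp (-31, -65, 14) [344.5 347.4]
   exp (-51, -45, 14) [312.3 319.6]
   exp (-34, -48, 14) [341.  323.8]
   exp (-11, -65, 14) [377.5 347.3]
   exp (-51, -25, 14) [313.3 289.8]
```

The visible beads cast to about (-34,-65) and (-13,-65) mm in the tray, along the crock-side wall. The handle hides the other two from this camera. A slow yaw about the vertical keeps the tilt and lets the scene camera see into the corner.

Call:
{"fn": "carry_out", "kwargs": {
  "linear": [
    [0,0,0],
    [0,0,0],
    [0,0,0],
    [0,0,0],
    [0,0,0],
    [0,0,0],
    [0,0,0],
    [0,0,0],
    [0,0,0],
    [0,0,0],
    [0,0,0],
    [0,0,0]
  ],
  "rotation": [
    [0,0,0.1],
    [0,0,0.2],
    [0,0,0.35],
    [0,0,0.45],
    [0,0,0.5],
    [0,0,0.5],
    [0,0,0.5],
    [0,0,0.45],
    [0,0,0.35],
    [0,0,0.2],
    [0,0,0.1],
    [0,0,0]
  ],
  "grip": [1,1,1,1,1,1,1,1,1,1,1,1]
}}

```text
time: 17.05
ee_pos: [0.4916, 0.0138, 0.3651]
tcp_rot: [162.0, -17.4, 126.9]
wrist_force: [0.5, -0.2, -3.2]
opening: 0.0112
grasp_force: 68.4
```

```bash
cat > chk.py <<'E'
from h import *
from scipy.spatial.transform import Rotation as Ro
o=bot.get_obs();print(o["time"],o["ee_pos"],o["tcp_rot"],o["opening"])
D=Ro.from_euler("xyz",o["tcp_rot"],degrees=True)*Ro.from_euler("xyz",[180,0,94.5],degrees=True).inv()
M=D*Ro.from_euler("z",4.7,degrees=True);org=o["ee_pos"]-M.apply([-.071,0,.053])
print("tilt",np.degrees(np.arccos(D.as_matrix()[2,2])))
m=bot.camera_model("scene");i=bot.camera("scene")
hsv=cv2.cvtColor(i,cv2.COLOR_BGR2HSV);k=cv2.inRange(hsv,(0,0,90),(180,90,255))
P=np.array([proj(m,org+M.apply([x,y,z])) for x,y,z in((-.061,-.071,.004),(-.061,-.071,.034),(.061,-.071,.034),(.061,-.071,.004),(.061,.071,.004),(-.061,.071,.004),(.061,.071,.034),(-.061,.071,.034))],np.float32)
print("corner px",P[:2].round(1).tolist(),"hull",P.min(0).round(),P.max(0).round())
mask=np.zeros(k.shape,np.uint8);cv2.fillConvexPoly(mask,cv2.convexHull(P).astype(int),255)
k&=mask;d=cv2.distanceTransform(k,2,3)
pk=(d==cv2.dilate(d,np.ones((7,7))))&(d>2.5)
for s in cv2.connectedComponentsWithStats(k)[2][1:]:
    if s[4]>20:print("blob",s)
for v,u in np.argwhere(pk):
    q,r=ray(m,u,v);q=M.inv().apply(q-org);r=M.inv().apply(r);p=q+r*(.014-q[2])/r[2]
    print("peak",u,v,d[v,u].round(1),"tray mm",(p*1e3).round(0))
for b in((-51,-61),(-31,-61),(-11,-61),(-51,-41),(-31,-41),(-51,-21)):print("exp",b,np.round(proj(m,org+M.apply(np.array((*b,14))/1e3)),1))
x0,y0=P.min(0).astype(int)
np.save("k.npy",i)
E
python3 chk.py
```

```text
17.05 [0.49158318 0.01383348 0.36511904] [161.95199815 -17.35927397 126.90455142] 0.011174338248710407
tilt 24.839104393601488
corner px [[278.20001220703125, 98.5999984741211], [282.5, 80.5999984741211]] hull [205.  63.] [299. 116.]
blob [209  62  41  12  87]
blob [257  74  21   7  39]
blob [251  81   7   4  23]
blob [263  84   7   4  23]
exp (-51, -61) [274.8  92.2]
exp (-31, -61) [263.1  89.4]
exp (-11, -61) [251.3  86.6]
exp (-51, -41) [276.5  94.1]
exp (-31, -41) [264.5  91.3]
exp (-51, -21) [278.3  96.2]
```

From this angle the left wall hides the corner. Only the tops of the two wall-side beads show, at (254,82) and (266,85), and they have not moved. The wrist sliver at (327,292) fits a bead at about (-51,-41), so the cluster is packed in the corner. I'll yaw back to the drawn heading, settle and recheck.

Call:
{"fn": "carry_out", "kwargs": {
  "linear": [
    [0,0,0],
    [0,0,0],
    [0,0,0],
    [0,0,0],
    [0,0,0],
    [0,0,0],
    [0,0,0],
    [0,0,0],
    [0,0,0],
    [0,0,0],
    [0,0,0],
    [0,0,0]
  ],
  "rotation": [
    [0,0,-0.1],
    [0,0,-0.2],
    [0,0,-0.35],
    [0,0,-0.45],
    [0,0,-0.5],
    [0,0,-0.5],
    [0,0,-0.5],
    [0,0,-0.45],
    [0,0,-0.35],
    [0,0,-0.2],
    [0,0,-0.1],
    [0,0,0]
  ],
  "grip": [1,1,1,1,1,1,1,1,1,1,1,1]
}}

```text
time: 18.3
ee_pos: [0.491, 0.0141, 0.3656]
tcp_rot: [161.9, -17.4, 97.3]
wrist_force: [-0.1, -0.3, -3.2]
opening: 0.0111
grasp_force: 68.4
```

Call:
{"fn": "carry_out", "kwargs": {
  "linear": [
    [0,0,0],
    [0,0,0],
    [0,0,0],
    [0,0,0],
    [0,0,0],
    [0,0,0],
    [0,0,0],
    [0,0,0],
    [0,0,0],
    [0,0,0]
  ],
  "rotation": [
    [0,0,0],
    [0,0,0],
    [0,0,0],
    [0,0,0],
    [0,0,0],
    [0,0,0],
    [0,0,0],
    [0,0,0],
    [0,0,0],
    [0,0,0]
  ],
  "grip": [1,1,1,1,1,1,1,1,1,1]
}}

```text
time: 19.3
ee_pos: [0.4913, 0.0139, 0.3653]
tcp_rot: [161.9, -17.4, 97.3]
wrist_force: [0.3, -0.2, -3.4]
opening: 0.0112
grasp_force: 68.4
```

```bash
python3 chk.py; python3 - <<'E'
from h import *
for n in("scene","side"):
    a=cv2.imread(f"pics/{n}.png").astype(int);b=bot.camera(n).astype(int)
    d=np.abs(a-b).max(2)
    for nm,(y0,y1,x0,x1) in({"crock_body":(125,152,270,310),"jug":(230,310,115,175),"timer":(162,185,190,210),"greens":(170,300,330,400)} if n=="scene" else {"crock":(150,184,256,296),"jug":(200,290,195,243),"greens":(170,250,345,405)}).items():
        print(n,nm,"mean diff",d[y0:y1,x0:x1].mean().round(1))
E
```

```text
19.3 [0.49134716 0.01389598 0.36525921] [161.94700945 -17.35289133  97.29234382] 0.011220646864729376
tilt 24.83830713937365
corner px [[295.20001220703125, 95.5], [302.20001220703125, 79.0]] hull [192.  47.] [302. 111.]
blob [197  46  88  24 159]
blob [266  72  28  27 300]
peak 272 78 6.4 tray mm [-13. -64.  14.]
peak 281 83 5.6 tray mm [-32. -62.  14.]
exp (-51, -61) [290.6  88.2]
exp (-31, -61) [280.3  82.8]
exp (-11, -61) [270.1  77.5]
exp (-51, -41) [286.8  89.8]
exp (-31, -41) [276.3  84.3]
exp (-51, -21) [282.9  91.5]
scene crock_body mean diff 3.8
scene jug mean diff 23.9
scene timer mean diff 4.7
scene greens mean diff 8.4
side crock mean diff 3.4
side jug mean diff 13.9
side greens mean diff 6.2
```

The beads are steady, at (-13,-64) and (-32,-62), exactly the wall-packed positions. The jug's brightness changed, probably from shadow, so I'll check that it didn't move by template matching.

```bash
python3 - <<'E'
from h import *
for n,bx in(("scene",{"jug":(210,318,105,182),"crock":(120,156,264,316),"timer":(158,188,186,213),"greenA":(150,205,340,405)}),("side",{"jug":(190,293,190,248),"crock":(134,186,253,298)})):
    a=cv2.imread(f"pics/{n}.png",0);b=cv2.cvtColor(bot.camera(n),6)
    g=lambda i:cv2.Canny(cv2.GaussianBlur(i,(5,5),0),30,80)
    for k,(y0,y1,x0,x1) in bx.items():
        for w in(lambda i:i,g):
            r=cv2.matchTemplate(cv2.GaussianBlur(w(b),(3,3),0)[y0-8:y1+8,x0-8:x1+8],cv2.GaussianBlur(w(a),(3,3),0)[y0:y1,x0:x1],5)
            _,s,_,l=cv2.minMaxLoc(r);print(n,k,round(s,2),(l[0]-8,l[1]-8))
E
```

```text
scene jug 0.77 (0, 0)
scene jug 0.64 (0, 0)
scene crock 1.0 (0, 0)
scene crock 0.99 (0, 0)
scene timer 1.0 (0, 0)
scene timer 0.98 (0, 0)
scene greenA 1.0 (0, 0)
scene greenA 0.94 (0, 0)
side jug 0.8 (0, 0)
side jug 0.7 (0, 0)
side crock 1.0 (0, 0)
side crock 0.96 (0, 0)
```

Nothing has shifted; the jug only lost or gained shadow. Handing in.

```bash
python3 -c "
from workcell import bot
print(bot.job_done())"
```

```text
the job is handed in; nothing more can be done
None
```

I handed the job in with the tray held about 0.30 m up and tilted 24.8° toward its front corner on the crock side; two beads measured steady by that corner, the other two were behind the handle and not seen directly, and image checks found nothing around it moved.

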